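Lock the ski brake and raise the heel riser for the climb

TASK

Get this touring ski's heel binding ready for the climb: press the spring-loaded brake pad all the way down into its housing and, while it is down, push the lock slide on top of it fully home into the slot of the heel tower, so that the brake stays down by itself. Also fold the heel riser over forward until it lies flat on top of the tower. Leave the bottle, pot, flask and cork block where they are.

Things in the scene. Friction and masses are not known exactly. Their poses are not given: they have to be found in the camera images.
- ski: Touring ski, dark blue, 1640 mm long, 92 mm wide at the binding, held base down in two bench vises; fixed, it does not move; top face 118 mm above the table. Origin: on the table straight below the middle of the brake pad. x axis along the ski to its tip ('forward'), z up. Heights z below are above the table.
- slot (a point): Mouth of the slot in the front face of the aluminium heel tower behind the pad, 47 mm behind the ski's origin; slot roof at z 156 mm, 46 mm wide. The lock slide's tongue goes in here. The tower is 72 mm long (along the ski), 56 mm wide, its flat top at z 182 mm; two short pins stick out 12 mm from its +y side near the top.
- brake_pad (a joint): Travel of the black brake pad (plunger, 90 x 64 mm) straight down into its housing, m: 0 = sprung up, 0.018 = at the stop. Spring: 7 N to start, 18 N at the stop. The tongue of the lock slide can enter the slot only with the pad deeper than 0.014; let go with the tongue in the slot, the pad rises to about 0.014 and is trapped there.
- pad_top (a point): Front edge of the pad's top face, 45 mm ahead of the ski's origin, z 162 mm when up. The housing round the pad is a black frame 104 x 80 mm, rim at z 146 mm. Two wire brake arms, 55 mm either side of the ski's middle, hang down behind the pad and swing up level by themselves as the pad goes down.
- lock_slide (a joint): Travel of the lock slide backward (to the heel tower, -x of the ski), m: 0 = open, 0.022 = fully home, its tongue 17 mm in the slot. About 2 N of friction; it stays where it is left. It rides up and down with the pad; with the pad up its tongue is stopped by the tower face after 5 mm.
- lock_press (a point): Where a fingertip presses: on top of the lock slide's grey plate (66 x 50 x 4 mm, lying on the pad; 24 mm of it behind this point, 42 mm ahead), 16 mm ahead of the front face of its thumb ridge, a cross bar 46 mm wide, 8 thick, 12 higher than the plate. z 166 mm when up. A steel tongue behind the ridge points at the tower. Pressing the plate presses the pad.
- riser (a joint): Turn of the heel riser, a black flap 44 mm wide, 6 thick, 60 from hinge axis to free end, on the tower's top rear edge. rad: 0 = leaning back, 46 degrees above level behind the tower; 0.77 = upright; 2.34 = folded fully forward, flat on the tower's top. Stiff hinge (0.012 N m): it stays where it is left. Its free end is pushed up and over from behind.
- riser_hinge (a point): Middle of the riser's hinge axis, at the tower's top rear edge (113 mm behind the ski's origin, z 186 mm, 4 mm above the tower's top); the axis runs across the ski (the ski's y). Folded forward, the riser's upper face lies at z 189 mm.
- riser_tip (a point): Middle of the free end of the riser, 60 mm from the hinge axis.
- bottle: Green water bottle, 88 mm across, 205 mm tall, loose, standing near the ski. Origin: centre of its underside.
- pot: Dark metal cooking pot without handles, 120 mm across, 105 mm tall, loose, standing near the ski. Origin: centre of its underside.
- flask: Steel vacuum flask, 74 mm across, 235 mm tall with its black cap, loose, standing near the ski. Origin: centre of its underside.
- cork: Cork block for rubbing in wax, 110 x 60 x 35 mm, loose, lying on the robot's side of the ski. Origin: centre of its underside.

How it is judged:
By the outcome, as a careful person would: the job done as asked, in the order asked, and still so for the second after the job is handed in, with the robot touching nothing.
It also fails if it takes over 48 s, if anything falls off the work surface, if the arm or the gripper's body presses on something with over 40 N, if the wrist force passes 120 N, or if a joint passes its speed limit or range.

ROBOT

A 7-joint arm with a two-finger parallel gripper is mounted at the origin on the work surface. World frame = base frame: x ahead of the robot, y to its left, z up, the work surface at z = 0. Lengths are in m, angles in degrees, forces in N, time in s.
With the tool pointing down it reaches from about 0.425 to 0.875 m from the base axis. Payload 4.7 kg.
Tool frame: the origin (TCP) lies at the very end of the fingers, on their centre line; the grasp point (between the pads) lies env.grip_point_offset behind it (env.grip_point_offset is the distance from the TCP to the grasp point, in m); z points along the fingers, y is the direction in which the jaws open and shut (so a half turn about z gives the same grasp; the last joint's range is limited). The gripper opens to 87 mm and grips with 3 to 60 N. Pads are 19 mm wide; open, the fingers measure 117 mm over their backs; the gripper's body (75 mm by 190 mm) begins 51 mm behind the grasp point.
Start: joints at [68.531, 18.392, -4.016, 83.108, 1.295, 78.541, -3.26], TCP at [0.246, -0.602, 0.223] pointing down, gripper open.
Joint ranges: [-163.93, 163.93], [-17.29, 119.83], [-79.2, 71.16], [3.27, 140.29], [-89.18, 269.18], [5.43, 117.66], [-154.24, 154.24]. Speed limits (degrees/s): [147.25, 147.25, 180, 180, 180, 180, 180].

INTERFACE

Orientations are given as [roll, pitch, yaw] about the fixed x, y, z axes, in that order (R = Rz(yaw) Ry(pitch) Rx(roll)).
In Python, from cell import env gives the robot as it stands.
- The arm moves only by the tool send_rows, never from a script. Its argument "plan" is a list of rows, each a list of 7 numbers: the finger opening in mm, from 0 to 87, then the shift along the tool's x, y, z in mm, then the turn, a rotation vector about the tool's x, y, z in rad. A call has 1 to 12 rows; each row shifts and turns the commanded pose from where the row before left it, along the tool's axes as they then stand; what a row does not reach is not made up. A row lasts 1/10 s, in which the tool goes at most 50 mm and 8.59 degrees, less where a joint would pass 70% of its speed; a pose out of reach is approached as far as the arm can. A call is refused whole if a number of a shift passes 50 or a number of a turn 0.15, either way. A call with a gripper value outside its range is refused whole. The fingers move at their own pace and stop on an object; "grip_force" is the grip in N (left out, the last holds). Time passes only in rows, so rows that do not move let the fingers close. It gives the time, the measured TCP pose, the force and the opening at its end, in the units of the state.
- env.get_obs(): the state, without advancing time (a new reading comes with each control period).
- env.read_camera(name): name is "scene" or "side" or "wrist"; returns the picture (384x512x3 uint8, red, green, blue); there is no depth.
- env.get_calibration(name): a dict with "fx", "fy", "cx", "cy" (pixels), "k1" (the pictures are not rectified: a ray, as slopes to the right and down, at radius r is drawn at 1 + k1 r^2 times it, then the intrinsics apply), "extrinsics" (4x4, takes a point from camera to world coordinates). Camera axes: x right, y down, z forward; pixel columns grow to the right and rows downward; lengths in m; the calibration is good to about 2 mm. A picture is of the moment at which its call begins: read the wrist's pose just before it. get_calibration takes no time and is no camera call; for the wrist camera it gives the pose at the moment of the call.
- env.sign_off(): hands the job in, once; it reports no verdict.
Trained networks look in the newest picture that a camera, given by its name, has taken for a name from the list of things; names that differ only in an ending like _2 or _b are one class to them, and where a whole thing is asked for, a point or a joint stands for the part that bears it (a point fixed in the world has none). Each returns a list of dicts, best first, with "confidence" (0 to 1); they miss things now and then, are a little off and sometimes report something else, mostly with a low value. They report only what shows in the picture. A call takes as long as a camera call.
- env.regions_of(camera, query): "region" (384x512 bool, what is visible of it) and "rect" ([left, top, right, bottom] in pixels, round what is visible of it).
The state is a dict: "time_s": time; "qpos": joint angles; "joint_velocities": joint speeds; "effort": joint torques, N m; "tool_pos": TCP position; "tool_rot": TCP orientation; "force": force on the tool from outside, world axes, zero at the start; "wrist_torque": the same for the moment, N m; "grip_width": finger opening in m.
Only numpy, scipy, OpenCV 4.12 (cv2) and the standard library are available. Lean on these libraries where they do the work, as an engineer would, in place of code of your own. Each camera call takes 0.05 s, during which the arm holds its last target. There are 200 camera calls.

## Working session

There is one attempt and no reset: what is moved stays moved. The work goes in short steps, Python scripts to look and compute and a tool call to move; the robot and the scene stay as the last step left them, time stands still between calls to the robot, and variables do not carry over. Pictures are saved under pics/ and viewed, about 8 in all and at most 12, crops included, and the job is handed in when it is done.

Besides the shell and the picture viewer there is one more tool, called after "Call:" as name(argument=value, ...) on one line, values as JSON. send_rows: Moves the arm, as the interface text tells. Its arguments: {"type":"object","properties":{"plan":{"type":"array"},"grip_force":{"type":"number"}},"required":["plan"]}

```bash
mkdir -p pics; ls
python3 - <<'E'
from cell import env
import cv2,numpy as np
o=env.get_obs();print(o['tool_pos'],o['tool_rot'],o['time_s'],env.grip_point_offset)
ims=[]
for c in ['scene','side']:
    im=env.read_camera(c);cv2.imwrite(f'pics/{c}0.png',im[:,:,::-1])
    k=env.get_calibration(c);print(c,k['fx'],k['k1'],np.round(k['extrinsics'],3).tolist())
    for q in ['lock_slide','brake_pad','riser','slot','ski','bottle','pot','flask','cork']:
        r=env.regions_of(c,q)
        print(q,[(np.round(d['rect']).tolist(),round(d['confidence'],2)) for d in r[:2]])
    ims.append(im)
cv2.imwrite('pics/a.png',cv2.resize(ims[0],(768,576))[:,:,::-1]);cv2.imwrite('pics/b.png',cv2.resize(ims[1],(768,576))[:,:,::-1])
E
```

```text
pics
[ 0.24614689 -0.60100503  0.2214454 ] [-1.79890367e+02  5.59289038e-03  2.22774426e+01] 0.0 0.0187
scene 427.72309898736773 -0.043198294147384624 [[-0.878, 0.305, -0.37, 0.953], [0.479, 0.551, -0.683, 0.735], [-0.005, -0.777, -0.63, 0.775], [0.0, 0.0, 0.0, 1.0]]
lock_slide [([259.0, 169.0, 288.0, 192.0], 0.7), ([252.0, 165.0, 291.0, 203.0], 0.33)]
brake_pad [([251.0, 167.0, 293.0, 202.0], 0.57)]
riser [([235.0, 122.0, 255.0, 145.0], 0.64)]
slot [([176.0, 89.0, 458.0, 382.0], 0.89)]
ski [([174.0, 86.0, 458.0, 384.0], 0.68), ([235.0, 124.0, 258.0, 147.0], 0.16)]
bottle [([225.0, 230.0, 269.0, 324.0], 0.88)]
pot [([160.0, 198.0, 216.0, 261.0], 0.92)]
flask [([162.0, 124.0, 199.0, 203.0], 0.73), ([308.0, 195.0, 348.0, 235.0], 0.2)]
cork [([303.0, 194.0, 349.0, 237.0], 0.96)]
side 386.4335412661056 -0.009786398782842341 [[-0.923, -0.22, 0.317, 0.279], [-0.386, 0.531, -0.755, 0.702], [-0.002, -0.818, -0.575, 0.675], [0.0, 0.0, 0.0, 1.0]]
lock_slide [([234.0, 188.0, 270.0, 217.0], 0.81)]
brake_pad [([225.0, 189.0, 274.0, 232.0], 0.56)]
riser [([267.0, 147.0, 289.0, 174.0], 0.66)]
slot [([61.0, 119.0, 345.0, 384.0], 0.85)]
ski [([58.0, 121.0, 342.0, 384.0], 0.73)]
bottle []
pot [([171.0, 185.0, 218.0, 243.0], 0.88)]
flask [([221.0, 126.0, 248.0, 205.0], 0.85)]
cork [([289.0, 255.0, 326.0, 305.0], 0.63)]
```

View pics/a.png

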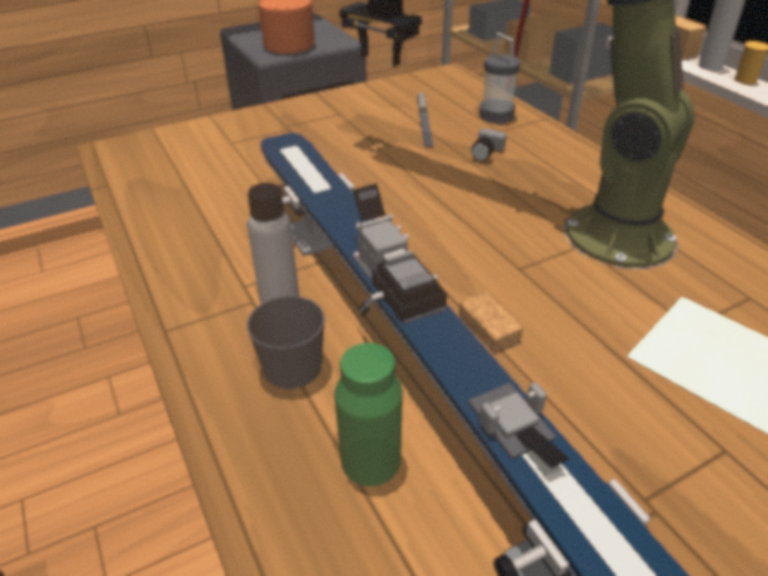

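View pics/b.png

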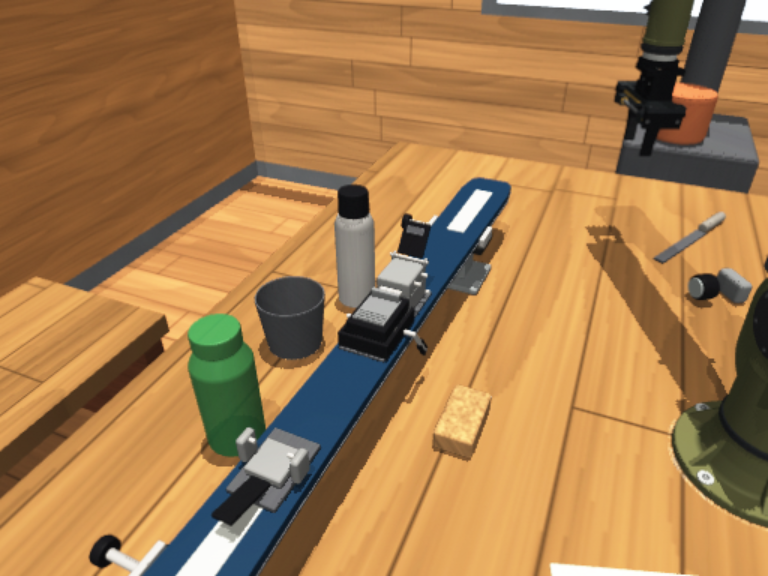

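Scene: tower at about (385,245) in the enlarged view, with the riser leaning back at (370,200). The pad and slide are at (405,280), and the flask, pot and bottle stand on the far side. I'll zoom in for exact keypoints.

Run:
```python
import cv2,numpy as np
a=cv2.imread('pics/scene0.png')[115:215,225:305];b=cv2.imread('pics/side0.png')[140:240,215:295]
def up(c,x0,y0):
    c=cv2.resize(c,None,fx=5,fy=5,interpolation=cv2.INTER_CUBIC)
    for i in range(0,80,10): cv2.putText(c,str(x0+i),(i*5,10),0,.35,(0,255,255),1);cv2.line(c,(i*5,0),(i*5,500),(0,255,255) ,1) if i%20==0 else 0
    for i in range(0,100,10): cv2.putText(c,str(y0+i),(0,i*5+4),0,.35,(0,255,0),1);cv2.line(c,(0,i*5),(400,i*5),(0,200,0),1) if i%20==0 else 0
    return c
cv2.imwrite('pics/c.png',np.hstack([up(a,225,115),up(b,215,140)]))
```

```text
(no output)
```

View pics/c.png

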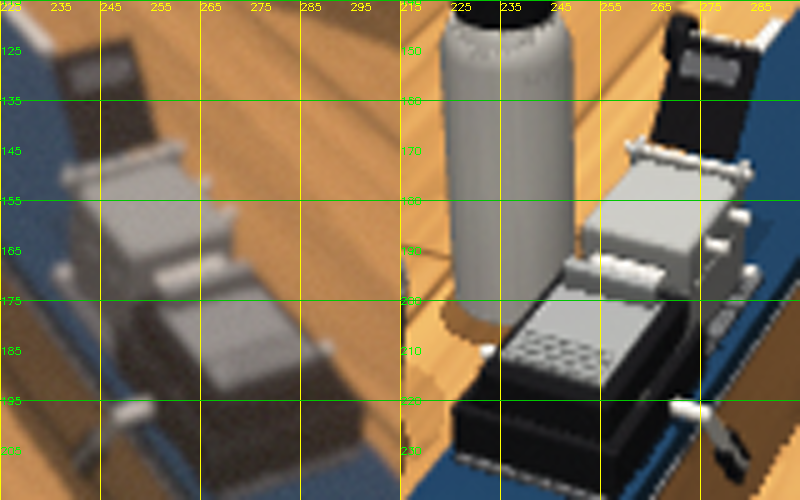

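```bash
cat > h.py <<'E'
from cell import env
import numpy as np,cv2
from scipy.optimize import least_squares
def proj(c,P,k=None):
    k=k or env.get_calibration(c);E=np.linalg.inv(k['extrinsics']);p=np.atleast_2d(P)@E[:3,:3].T+E[:3,3]
    s=p[:,:2]/p[:,2:];s=s*(1+k['k1']*(s**2).sum(1,keepdims=True))
    return s*[k['fx'],k['fy']]+[k['cx'],k['cy']]
def ski(p,L):
    c,s=np.cos(p[2]),np.sin(p[2]);L=np.atleast_2d(L)
    return np.c_[p[0]+c*L[:,0]-s*L[:,1],p[1]+s*L[:,0]+c*L[:,1],L[:,2]]
E
cat > fit.py <<'E'
from h import *
S={'scene':(225,115,0),'side':(215,140,400)}
T=lambda x,y:(x,y,.182)
obs=[('scene',T(-.047,-.028),130,250),('scene',T(-.047,.028),232,212),('scene',T(-.119,-.028),78,182),
('side',T(-.047,-.028),587,227),('side',T(-.047,.028),690,248),('side',T(-.119,.028),742,172),('side',T(-.119,-.028),640,155),
('side',('p',-.025,.166),503,354),('side',('p',.025,.166),603,384),('scene',('p',-.025,.166),222,388),('scene',('p',.025,.166),318,355),
('side',(-.1547,.022,.2292),762,40),('scene',(-.1547,-.022,.2292),55,55),('scene',(-.1547,.022,.2292),133,40)]
cal={c:env.get_calibration(c) for c in S}
def f(p):
    r=[]
    for c,L,u,v in obs:
        L=np.array([p[3] if t=='p' else t for t in L],float)
        x0,y0,ox=S[c];r.append(proj(c,ski(p,L),cal[c])[0]-[(u-ox+.5)/5-.5+x0,(v+.5)/5-.5+y0])
    return np.ravel(r)
best=min((least_squares(f,[.45,.1,a,.04],loss='soft_l1') for a in (0,1.57,3.1,-1.57)),key=lambda s:s.cost)
p=best.x;print(p,np.degrees(p[2]));print(np.round(f(p).reshape(-1,2),1).tolist())
for n,L in dict(press=(p[3]-.042,0,.166),tower=(-.083,0,.182),hinge=(-.113,0,.186),tip=(-.1547,0,.2292)).items():
    q=ski(p,L)[0];print(n,np.round(q,4),np.hypot(*q[:2]))
# objects: radial
for n,r,h in [('bottle',.044,.205),('pot',.06,.105),('flask',.037,.235)]:
    pass
E
python3 fit.py; python3 -c "
from cell import env
for k,v in env.get_obs().items():print(k,v)"
```

```text
[0.55653441 0.06642751 1.53190538 0.03900302] 87.77171261000566
[[-0.0, 1.2], [0.8, 2.6], [-2.3, -0.7], [-1.3, -0.4], [0.3, 1.1], [1.6, 1.0], [0.8, -0.7], [-0.4, 0.5], [0.4, 0.4], [-0.3, -0.4], [0.1, -0.2], [1.5, 3.1], [-2.2, 0.8], [-1.6, -0.4]]
press [0.5564 0.0634 0.166 ] 0.560021950571995
tower [ 0.5533 -0.0165  0.182 ] 0.5535535342978447
hinge [ 0.5521 -0.0465  0.186 ] 0.5540943571017062
tip [ 0.5505 -0.0882  0.2292] 0.5575330608073525
time_s 1.0
qpos [68.52981885 18.38864959 -4.01567962 83.10957954  1.29440301 78.54071082
 -3.26123447]
joint_velocities [-0.08823335 -0.00914619 -0.01437007  0.01526576 -0.02128133  0.0859872
 -0.01600046]
effort [-2.44558369e-04 -4.91107571e+01 -4.03110506e-01 -3.12782121e+01
 -6.37309626e-02  3.36554646e-02  3.79698645e-05]
tool_pos [ 0.24639031 -0.60149854  0.22260581]
tool_rot [1.79993840e+02 2.42009304e-03 2.22772700e+01]
force [-0.21476555  0.49964519 -0.19014164]
wrist_torque [ 0.03079342 -0.01677349  0.05501554]
grip_width 0.08687996385735942
```

```bash
cat > obj.py <<'E'
from h import *
cal={c:env.get_calibration(c) for c in('scene','side')}
a=np.linspace(0,6.28,60)
def rect(c,x,y,r,h):
    P=np.vstack([np.c_[x+r*np.cos(a),y+r*np.sin(a),0*a+z] for z in (0,h)])
    q=proj(c,P,cal[c]);return np.r_[q.min(0),q.max(0)]
R={'flask':(.037,.235,{'scene':[162,124,199,None],'side':[221,126,248,205]}),
'bottle':(.044,.205,{'scene':[225,230,269,324]}),'pot':(.06,.105,{'scene':[160,198,216,261],'side':[171,185,218,243]})}
for n,(r,h,d) in R.items():
    def f(p): return np.array([u-v for c in d for u,v in zip(rect(c,*p,r,h),d[c]) if v is not None])
    s=least_squares(f,[.7,.05],loss='soft_l1');print(n,np.round(s.x,3),np.round(s.fun,1))
E
python3 obj.py
```

```text
flask [ 0.701 -0.138] [-0.8 -3.3  1.6 -1.9 -3.6  0.5  2.9]
bottle [0.711 0.246] [-2.1 -6.3  2.1  1.1]
pot [0.748 0.016] [ 1.1 -2.   0.3  1.8 -2.3 -2.2  0.2 -1.2]
```

```bash
cat > plan.py <<'E'
from h import *
from scipy.spatial.transform import Rotation as R
def rows(pos,yaw,n,grip=0,pos0=None,R0=None):
    """n rows from current pose to pos / tool-down yaw (deg), linear"""
    o=env.get_obs();p=np.array(pos0 if pos0 is not None else o['tool_pos'])
    M=R0 or R.from_euler('xyz',o['tool_rot'],degrees=True)
    G=R.from_euler('xyz',[180,0,yaw],degrees=True);w=(M.inv()*G).as_rotvec()/n;d=(np.array(pos)-p)/n
    out=[]
    for i in range(n):
        out.append([grip]+np.round(M.inv().apply(d)*1000,1).tolist()+np.round(w,4).tolist());M=M*R.from_rotvec(w)
    return out
E
python3 - <<'E'
from plan import *
for r in rows([.555,-.04,.34],87.77,16):print(r)
E
```

```text
[0, 31.2, -25.2, -7.3, 0.0, 0.0, -0.0714]
[0, 32.9, -22.9, -7.3, 0.0, 0.0, -0.0714]
[0, 34.4, -20.5, -7.3, 0.0, 0.0, -0.0714]
[0, 35.8, -18.0, -7.3, 0.0, 0.0, -0.0714]
[0, 37.0, -15.4, -7.3, 0.0, 0.0, -0.0714]
[0, 38.0, -12.7, -7.3, 0.0, 0.0, -0.0714]
[0, 38.8, -9.9, -7.3, 0.0, 0.0, -0.0714]
[0, 39.4, -7.1, -7.3, 0.0, 0.0, -0.0714]
[0, 39.8, -4.3, -7.3, 0.0, 0.0, -0.0714]
[0, 40.0, -1.5, -7.3, 0.0, 0.0, -0.0714]
[0, 40.0, 1.4, -7.3, 0.0, 0.0, -0.0714]
[0, 39.8, 4.3, -7.3, 0.0, 0.0, -0.0714]
[0, 39.4, 7.1, -7.3, 0.0, 0.0, -0.0714]
[0, 38.8, 9.9, -7.3, 0.0, 0.0, -0.0714]
[0, 38.0, 12.6, -7.3, 0.0, 0.0, -0.0714]
[0, 37.0, 15.3, -7.3, 0.0, 0.0, -0.0714]
```

Call:
send_rows(plan=[[0,31,-25,-12,0,0,-0.0714],[0,33,-23,-12,0,0,-0.0714],[0,34.5,-20.5,-12,0,0,-0.0714],[0,36,-18,-12,0,0,-0.0714],[0,37,-15.5,-12,0,0,-0.0714],[0,38,-12.5,-12,0,0,-0.0714],[0,39,-10,-12,0,0,-0.0714],[0,39.5,-7,-12,0,0,-0.0714],[0,40,-4,-12,0,0,-0.0714],[0,40,-1.5,-10,0,0,-0.0714],[0,40,1.5,0,0,0,-0.0714],[0,40,4,0,0,0,-0.0714]])

```text
time_s: 2.2
tool_pos: [0.4794, -0.1784, 0.3413]
tool_rot: [179.9, 0.0, 71.5]
force: [0.7, -1.2, 0.3]
grip_width: 0.0027
```

Call:
send_rows(plan=[[0,39.5,7,0,0,0,-0.0714],[0,39,10,0,0,0,-0.0714],[0,38,12.5,0,0,0,-0.0714],[0,37,15.5,0,0,0,-0.0714],[0,0,0,0,0,0,0],[0,0,0,0,0,0,0]])

```text
time_s: 2.8
tool_pos: [0.5562, -0.0384, 0.3404]
tool_rot: [-180.0, 0.0, 87.8]
force: [0.5, -0.3, -0.2]
grip_width: 0.0005
```

Run:
```python
from plan import *
import json
o=env.get_obs();print(o['tool_pos'],o['tool_rot'],o['time_s'],o['force'])
k=env.get_calibration('wrist');im=env.read_camera('wrist')
k['extrinsics']=np.array(k['extrinsics']).tolist();json.dump({a:(b if a=='extrinsics' else float(b)) for a,b in k.items() if a in('fx','fy','cx','cy','k1','extrinsics')},open('w1.json','w'))
cv2.imwrite('pics/w1.png',im[:,:,::-1])
v=cv2.resize(im,(768,576),interpolation=cv2.INTER_CUBIC)[:,:,::-1].copy()
p=[0.5565,0.0664,1.5319,.039]
for L in [(-.047,-.028,.182),(-.047,.028,.182),(-.119,.028,.182),(-.119,-.028,.182),(.039,-.025,.166),(.039,.025,.166),(-.1547,-.022,.2292),(-.1547,.022,.2292)]:
    q=proj('wrist',ski(p,L),k)[0];print(L,np.round(q,1));cv2.circle(v,tuple(int(t) for t in q*1.5),3,(0,0,255),1)
cv2.imwrite('pics/w1b.png',v)
```

```text
[ 0.55620799 -0.03838162  0.34042303] [-1.79981827e+02  6.77398015e-03  8.78483907e+01] 2.8 [ 0.54542824 -0.30348019 -0.18816596]
(-0.047, -0.028, 0.182) [274.2 128.9]
(-0.047, 0.028, 0.182) [226.  128.8]
(-0.119, 0.028, 0.182) [227.6 188.4]
(-0.119, -0.028, 0.182) [272.9 188.5]
(0.039, -0.025, 0.166) [272.3  50.2]
(0.039, 0.025, 0.166) [228.   50.1]
(-0.1547, -0.022, 0.2292) [269.5 231.3]
(-0.1547, 0.022, 0.2292) [229.8 231.2]
```

View pics/w1b.png

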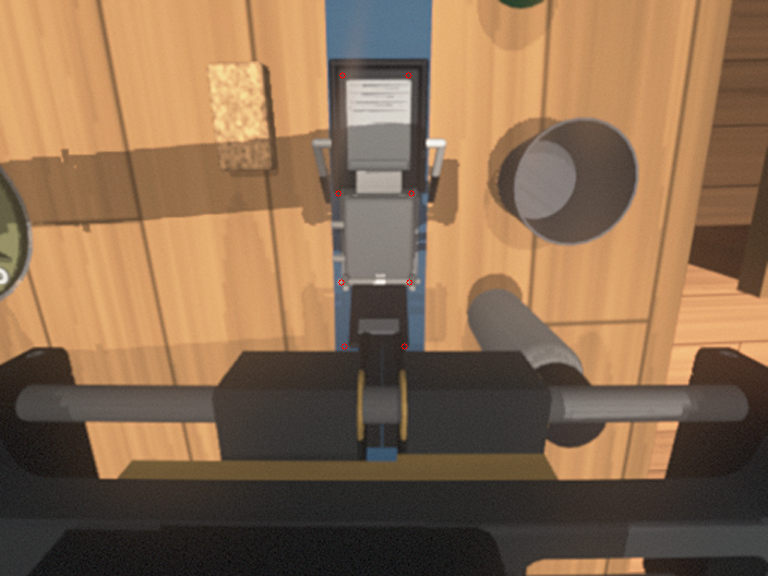

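Wrist view: plate spans (347–411, 80–168), tower front edge is at y=195, hinge bar at y≈282, riser at (350–407, 285–330). That puts the midline about 3.5 mm further in world +x than my fit, and the plate front about 4 mm further back. So I take the ski origin as (0.560, 0.065) and the press point as about (0.560, 0.060).

Call:
send_rows(plan=[[0,30,0,20,0,0,0],[0,40,0,35,0,0,0],[0,30,0,45,0,0,0],[0,0,0,40,0,0,0],[0,0,0,25,0,0,0],[0,0,0,4,0,0,0],[0,0,0,0,0,0,0],[0,0,0,0,0,0,0]])

```text
time_s: 3.65
tool_pos: [0.56, 0.0542, 0.1785]
tool_rot: [180.0, 0.1, 87.6]
force: [0.2, 0.5, 0.3]
grip_width: 0.0003
```

Run:
```python
from plan import *
o=env.get_obs();print(o['tool_pos'],o['tool_rot'],o['time_s'],o['force'])
im=env.read_camera('side');a=cv2.resize(im[130:240,200:300],None,fx=5,fy=5,interpolation=2)
cv2.imwrite('pics/s2.png',a[:,:,::-1])
```

```text
[0.56002699 0.05423079 0.17853475] [1.79971553e+02 6.73728467e-02 8.75625623e+01] 3.65 [0.21909737 0.50295689 0.29810031]
```

View pics/s2.png

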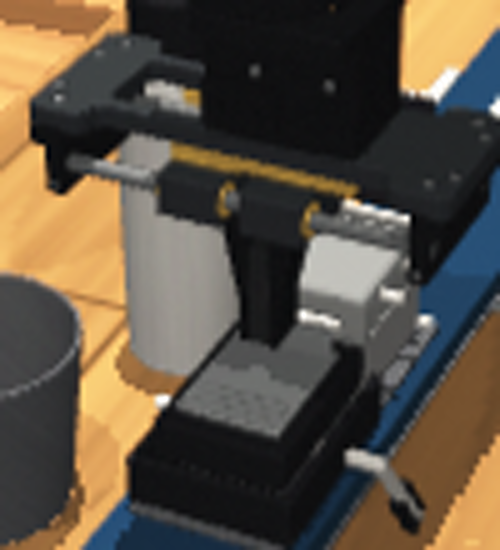

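The finger is 7 mm short and right at the ridge. I'll shift it forward first, then touch down gently.

Call:
send_rows(plan=[[0,10,0,0,0,0,0],[0,0,0,0,0,0,0],[0,0,0,6,0,0,0],[0,0,0,5,0,0,0],[0,0,0,5,0,0,0],[0,0,0,0,0,0,0],[0,0,0,0,0,0,0]])

```text
time_s: 4.4
tool_pos: [0.5603, 0.066, 0.1619]
tool_rot: [180.0, 0.0, 87.7]
force: [-2.1, -1.2, 8.6]
grip_width: 0.0003
```

Call:
send_rows(plan=[[0,0,0,5,0,0,0],[0,0,0,5,0,0,0],[0,0,0,4,0,0,0],[0,0,0,1,0,0,0],[0,0,0,0,0,0,0],[0,0,0,0,0,0,0]])

```text
time_s: 5.0
tool_pos: [0.5604, 0.066, 0.1485]
tool_rot: [180.0, 0.1, 87.7]
force: [-6.3, -0.0, 18.3]
grip_width: 0.0005
```

Call:
send_rows(plan=[[0,0,0,1,0,0,0],[0,-5,0,0,0,0,0],[0,-5,0,0,0,0,0],[0,-5,0,0,0,0,0],[0,-5,0,0,0,0,0],[0,0,0,0,0,0,0]])

```text
time_s: 5.6
tool_pos: [0.5598, 0.0468, 0.1482]
tool_rot: [179.9, -0.0, 87.7]
force: [-7.7, 0.1, 20.5]
grip_width: 0.0
```

Call:
send_rows(plan=[[0,-5,0,0,0,0,0],[0,-5,0,0,0,0,0],[0,-4,0,0,0,0,0],[0,0,0,0,0,0,0]])

```text
time_s: 6.0
tool_pos: [0.5613, 0.0383, 0.1488]
tool_rot: [179.6, -0.4, 87.9]
force: [-2.8, 8.5, 17.3]
grip_width: 0.0003
```

Run:
```python
from plan import *
o=env.get_obs();print(o['tool_pos'],o['tool_rot'],o['time_s'],o['force'],o['wrist_torque'])
im=env.read_camera('side');a=cv2.resize(im[130:240,200:300],None,fx=5,fy=5,interpolation=2)
im=env.read_camera('scene');b=cv2.resize(im[110:220,215:275],None,fx=5,fy=5,interpolation=2)
cv2.imwrite('pics/s3.png',np.hstack([a,b])[:,:,::-1])
```

```text
[0.56126042 0.03832011 0.14880575] [179.64590586  -0.43452476  87.92595998] 6.0 [-2.7636475   8.5001305  17.32807269] [2.25707768 0.46362259 0.01852668]
```

View pics/s3.png

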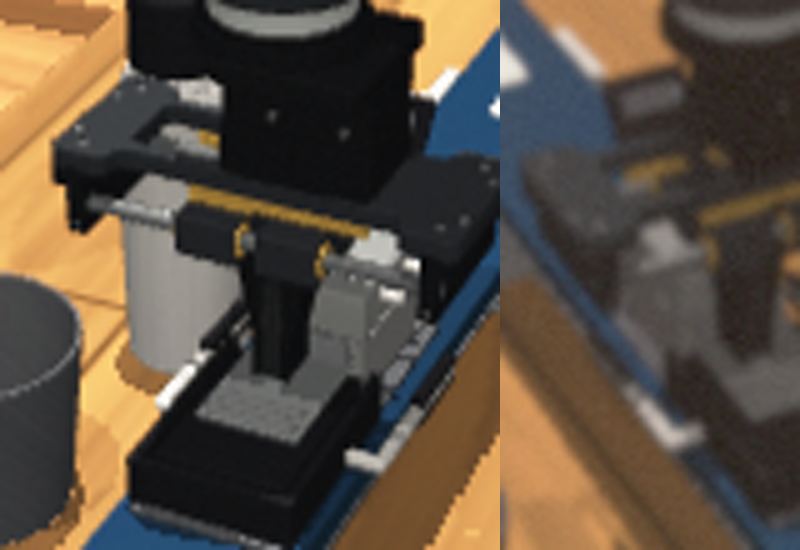

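```bash
cat >> h.py <<'E'
def back(c,uv,z):
    k=env.get_calibration(c)
    return least_squares(lambda q:proj(c,[q[0],q[1],z],k)[0]-uv,[.55,.05]).x
E
python3 - <<'E'
from h import *
print([back('side',u,.148) for u in((239-.4,212.),(260.2,218.2))])
f=lambda x,y:((x+.5)/5-.5+215,(y+.5)/5-.5+140)
print('before',[back('side',f(*u),.166) for u in((103,354),(203,384))])
E
```

```text
[array([0.58415368, 0.08387617]), array([0.53093923, 0.08597148])]
before [array([0.58298974, 0.10261444]), array([0.53452761, 0.10537139])]
```

The brake arms are level, so the pad is down, and the slide has moved about 19 mm by the plate edge. I'll push further to be sure it's home.

Call:
send_rows(plan=[[0,-4,0,0,0,0,0],[0,-4,0,0,0,0,0],[0,0,0,0,0,0,0],[0,0,0,0,0,0,0]])

```text
time_s: 6.5
tool_pos: [0.5613, 0.0378, 0.1493]
tool_rot: [179.6, -0.9, 88.2]
force: [-1.6, 21.5, 16.3]
grip_width: 0.0005
```

Call:
send_rows(plan=[[0,7,0,0,0,0,0],[0,5,0,-2,0,0,0],[0,5,0,-10,0,0,0],[0,0,0,-30,0,0,0],[0,0,0,-45,0,0,0],[0,-25,0,-45,0,0,0],[0,-40,0,-40,0,0,0],[0,-35,0,-10,0,0,0],[0,0,0,0,0,0,0],[0,0,0,0,0,0,0]])

```text
time_s: 7.5
tool_pos: [0.5553, -0.0546, 0.3204]
tool_rot: [-179.9, -0.0, 87.6]
force: [-0.4, 1.0, -0.0]
grip_width: 0.0003
```

Run:
```python
from plan import *
o=env.get_obs();print(o['tool_pos'],o['tool_rot'],o['time_s'],o['force'])
k=env.get_calibration('wrist');im=env.read_camera('wrist')
v=cv2.resize(im[20:240,160:340],None,fx=2.7,fy=2.7,interpolation=2)
si=env.read_camera('side');a=cv2.resize(si[140:240,215:285],None,fx=4.2,fy=5.94,interpolation=2)
cv2.imwrite('pics/w2.png',np.hstack([v,a])[:,:,::-1])
p=[.560,.065,1.5319]
for n,L in dict(towerfront=(-.047,0,.182),platefront_home=(.0145,0,.152),pf_open=(.0365,0,.152),hinge=(-.113,0,.186),tip=(-.1547,0,.2292)).items(): print(n,np.round((proj('wrist',ski(p,L),k)[0]-[160,20])*2.7,0))
```

```text
[ 0.55527974 -0.05464169  0.3203539 ] [-1.79941321e+02 -2.60309783e-02  8.75808606e+01] 7.5 [-0.37851083  1.01649862 -0.02846201]
towerfront [251. 259.]
platefront_home [251. 104.]
pf_open [251.  45.]
hinge [252. 423.]
tip [252. 557.]
```

View pics/w2.png

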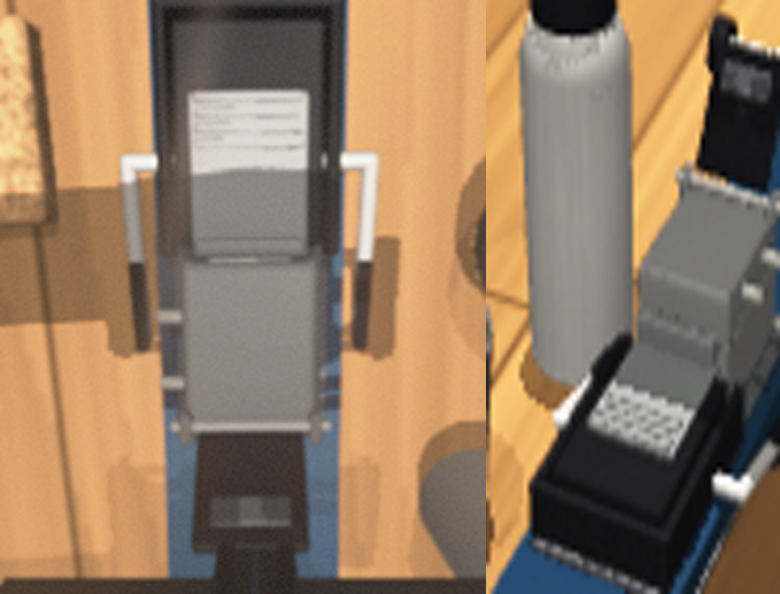

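Run:
```python
from h import *
import json
def bk(uv,z,k): return least_squares(lambda q:proj('wrist',[q[0],q[1],z],k)[0]-uv,[.55,.05]).x
k1=json.load(open('w1.json'));k2=env.get_calibration('wrist')
g=lambda u,v:((u+.5)/1.5-.5,(v+.5)/1.5-.5)
h=lambda u,v:((u+.5)/2.7-.5+160,(v+.5)/2.7-.5+20)
for n,a,z in [('pf',g(379,80),.166),('pr',g(379,168),.166),('tf',g(380,195),.182),('hinge',g(379,282),.189)]: print(n,bk(a,z,k1))
for n,a,z in [('pf',h(249,91),.152),('pf_if18',h(249,91),.166),('pr',h(249,240),.152),('tf',h(250,258),.182),('hinge',h(251,428),.189),('tip',h(250,550),.2292),('tipL',h(195,550),.2292),('tipR',h(302,550),.2292),('skiL',h(162,430),.118),('skiR',h(340,430),.118)]: print(n,bk(a,z,k2))
```

```text
pf [0.56053069 0.10214393]
pr [0.55806224 0.03818223]
tf [0.55817516 0.01813247]
hinge [ 0.55482324 -0.04979595]
pf [0.5585924  0.08709334]
pf_if18 [0.55863784 0.0844764 ]
pr [0.55625859 0.02822113]
tf [0.55669268 0.02109645]
hinge [ 0.55451058 -0.04654477]
tip [ 0.55300347 -0.08379662]
tipL [ 0.53234067 -0.08305231]
tipR [ 0.57252947 -0.08450749]
skiL [ 0.50746089 -0.06328369]
skiR [ 0.59895234 -0.06664457]
```

The slide is home: plate front is 66 mm ahead of the tower face, which leaves the plate's rear edge at the face, and it came up against a hard stop. The arms are still level after release, so the pad is trapped. Now the riser, starting from behind it.

Call:
send_rows(plan=[[0,-30,0,0,0,0,0],[0,-35,0,0,0,0,0],[0,-10,0,10,0,0,0],[0,0,0,35,0,0,0],[0,0,0,40,0,0,0],[0,0,0,25,0,0,0],[0,0,0,8,0,0,0],[0,0,0,0,0,0,0],[0,0,0,0,0,0,0]])

```text
time_s: 8.5
tool_pos: [0.5535, -0.1278, 0.2043]
tool_rot: [179.9, 0.0, 87.8]
force: [0.1, 0.2, 1.1]
grip_width: 0.0009
```

Call:
send_rows(plan=[[0,15,0,0,0,0,0],[0,10,0,0,0,0,0],[0,10,0,0,0,0,0],[0,10,0,0,0,0,0],[0,10,0,0,0,0,0],[0,10,0,0,0,0,0],[0,10,0,-2,0,0,0],[0,10,0,-2,0,0,0],[0,10,0,0,0,0,0],[0,0,0,0,0,0,0]])

```text
time_s: 9.5
tool_pos: [0.5564, -0.0309, 0.2073]
tool_rot: [180.0, -0.1, 87.9]
force: [-0.8, 0.3, 0.1]
grip_width: 0.0005
```

Call:
send_rows(plan=[[0,10,0,0,0,0,0],[0,10,0,0,0,0,0],[0,4,0,5,0,0,0],[0,0,0,5,0,0,0],[0,0,0,5,0,0,0],[0,0,0,2,0,0,0],[0,0,0,0,0,0,0],[0,0,0,0,0,0,0]])

```text
time_s: 10.3
tool_pos: [0.5573, -0.01, 0.1899]
tool_rot: [180.0, 0.0, 87.7]
force: [-0.1, -0.5, -0.1]
grip_width: 0.0006
```

Call:
send_rows(plan=[[0,0,0,2,0,0,0],[0,0,0,2,0,0,0],[0,0,0,0,0,0,0],[0,0,0,0,0,0,0]])

```text
time_s: 10.7
tool_pos: [0.5577, -0.01, 0.1891]
tool_rot: [179.9, 0.1, 87.7]
force: [-6.1, -0.2, 15.1]
grip_width: 0.0007
```

Contact at z 189 with 15 N, so the riser is flat. Now I retreat up and check.

Call:
send_rows(plan=[[0,0,0,-5,0,0,0],[0,0,0,-25,0,0,0],[0,0,0,-40,0,0,0],[0,-20,0,-40,0,0,0],[0,-40,0,-20,0,0,0],[0,0,0,0,0,0,0],[0,0,0,0,0,0,0]])

```text
time_s: 11.4
tool_pos: [0.555, -0.0709, 0.3161]
tool_rot: [180.0, -0.0, 87.6]
force: [0.3, 0.9, 0.3]
grip_width: 0.0002
```

Run:
```python
from plan import *
o=env.get_obs();print(o['tool_pos'],o['time_s'],o['force'])
im=env.read_camera('wrist');v=cv2.resize(im[20:240,160:340],None,fx=2.7,fy=2.7,interpolation=2)
si=env.read_camera('side');a=cv2.resize(si[140:240,215:285],None,fx=4.2,fy=5.94,interpolation=2)
cv2.imwrite('pics/w3.png',np.hstack([v,a])[:,:,::-1])
env.read_camera('scene')
for c,n in [('scene','bottle'),('scene','pot'),('scene','cork'),('side','flask'),('side','cork'),('side','pot')]:
    print(c,n,[np.round(d['rect']).tolist() for d in env.regions_of(c,n)[:1]])
```

```text
[ 0.55502353 -0.07088145  0.31611421] 11.4 [0.27508295 0.86040405 0.30822989]
scene bottle [[223.0, 228.0, 270.0, 323.0]]
scene pot [[162.0, 198.0, 214.0, 261.0]]
scene cork [[305.0, 198.0, 350.0, 238.0]]
side flask [[221.0, 124.0, 249.0, 202.0]]
side cork [[287.0, 257.0, 326.0, 306.0]]
side pot [[169.0, 184.0, 220.0, 241.0]]
```

View pics/w3.png

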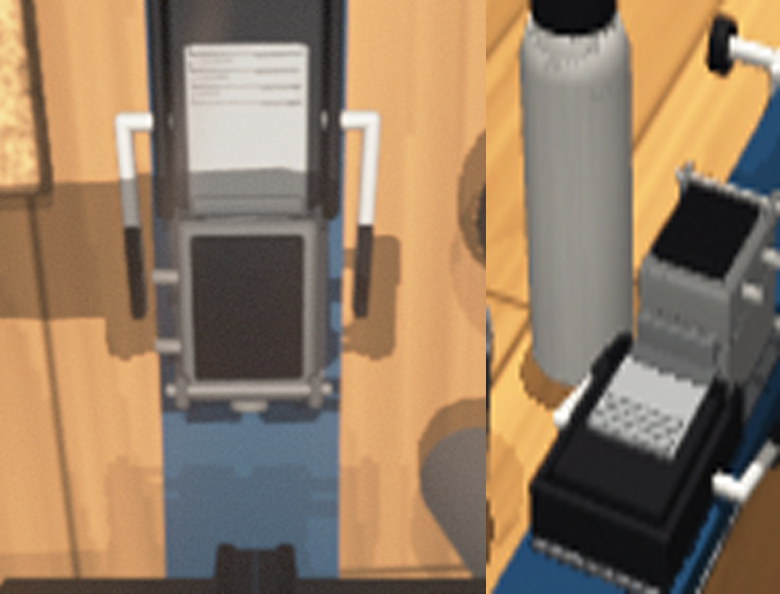

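The riser lies flat on the tower (190–305, 235–380). The slide is against the tower, the arms are level, and the loose objects have not moved.

```bash
python3 -c "
from cell import env
print(env.sign_off())"
```

```text
the job is handed in; nothing more can be done
None
```

The binding is ready for the climb, and I handed the job in at about 11.6 s of the 48 s allowed. I pressed the brake pad to about 17.5 mm, pushed the lock slide home, backed off, then folded the riser forward from behind and pressed it flat.

**Last checks**
- **Brake:** both brake arms stayed level after release, so the pad is trapped down. I did not measure how far it rose.
- **Lock slide:** it met a hard stop (21 N for 0.5 mm of movement). The plate then sat against the tower, its front edge 66 mm ahead of the tower face and the plate itself 66 mm long.
- **Riser:** the finger met firm contact at z 189 mm with 15 N, and the pictures show it lying flat on the tower.
- **Bottle, pot, flask and cork:** they show no movement in the camera views, within a few pixels.
- **Clearance:** the arm was well clear of everything when I signed off.

**Where checks disagreed:** the pictures gave only 18–19 mm of slide travel, against the 22 mm nominal. My first estimates of the plate's position were also off by about 5 mm. I judged the slide home by the hard stop and the closed gap at the tower.

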